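# Line up the reagent bottles by size

### The arm

A 7-joint arm with a two-finger parallel gripper is mounted at the origin on the work surface. World frame = base frame: x ahead of the robot, y to its left, z up, the work surface at z = 0. Lengths are in m, angles in rad, forces in N, time in s.
With the tool pointing down it reaches from about 0.425 to 0.825 m from the base axis. Payload 3.6 kg.
Tool frame: the origin (TCP) lies where the fingers leave the gripper's body, on its centre line; the fingertips stand 73 mm ahead of it and the grasp point (between the pads) lies 54 mm ahead of it; z points along the fingers, y is the line along which they close (so a half turn about z gives the same grasp; the last joint's range is limited). The gripper opens to 85 mm and grips with 20 to 120 N. Pads are 22 mm wide; open, the fingers measure 114 mm over their backs; the gripper's body (76 mm by 85 mm) begins 54 mm behind the grasp point. The pads swing forward as they close: fully open they stand 13 mm farther back than shut.
Start: joints at [1.254, 0.615, -0.013, 1.423, 0.008, 1.103, -0.04], TCP at [0.186, -0.623, 0.304] pointing down, gripper open.
Joint ranges: [-3.12, 3.12], [-0.3, 2.06], [-1.34, 1.32], [0.26, 2.42], [-1.36, 4.5], [0.01, 1.98], [-2.84, 2.84]. Speed limits (rad/s): [2.79, 2.79, 3.14, 3.14, 3.14, 3.14, 3.14].

### API

Orientations are given as a unit quaternion [x, y, z, w].
In Python, from station import arm, snapshot, camera_info, ticket gives the robot as it stands. Calls block until the motion is done:
- arm.movep(position, orientation): joint-space move of the TCP to a pose.
- arm.line_to(position, velocity=0.15, ori=None): straight line of the TCP; ori=None keeps the orientation; velocity is the mean speed in m/s.
- arm.move_j(angles): joint-space move.
- arm.move_gripper(opening, effort=None): opening from 0.0 (shut) to 1.0 (fully open); effort is the grip in N (None keeps the last); returns when the fingers have stopped.
- arm.pause(seconds).
- arm.ik(position, orientation): joint angles nearest the present ones, or None.
- snapshot(name): name is "scene" or "top"; returns the picture (420x560x3 uint8, blue, green, red); there is no depth.
- camera_info(name): a dict with "fx", "fy", "cx", "cy" (pixels), "R" (3x3) and "t" (3): a world point X has camera coordinates R X + t. Camera axes: x right, y down, z forward; pixel columns grow to the right and rows downward; lengths in m; the calibration is good to about 2 mm. A picture is of the moment at which its call begins. camera_info takes no time and is no camera call.
A pose or a line that the arm cannot do raises arm.MotionError and nothing moves.
- ticket.finish_job(): hands the job in; it is judged then, once.
Readings, each from a call of its own:
- arm.read_time(): time.
- arm.read_joint_positions(): joint angles.
- arm.read_dq(): joint speeds.
- arm.read_effort(): joint torques, N m.
- arm.read_tool_pos(): TCP position.
- arm.read_eef_rot(): TCP orientation.
- arm.read_ft_force(): force on the tool from outside, world axes, zero at the start.
- arm.read_wrist_torque(): the same for the moment, N m.
- arm.read_opening(): opening from 0.0 (shut) to 1.0 (fully open).
- arm.read_finger_force(): force on a finger pad.
Only numpy, scipy, OpenCV 4.12 (cv2) and the standard library are available. Lean on these libraries where they do the work, as an engineer would, in place of code of your own. Each camera call takes 0.05 s, during which the arm holds its last target. There are 200 camera calls.

### The job

Line up the four brown reagent bottles in order of size on the white ledge, one standing upright and centred on each black pad: the smallest goes next to the jar with the red lid, and they grow towards the largest next to the glass beaker. Set them down gently without dropping or knocking over any, and leave the jar and the beaker standing where they are.

Things in the scene. Friction and masses are not known exactly. Their poses are not given: they have to be found in the camera images.
- bottle_s: The smallest of four loose brown reagent bottles with white label and round blue screw cap, standing upright on the black bench: 36 mm diameter, 64 mm tall with its cap, about 60 g (varies by a quarter). The cap, the top 26 mm, is 24 mm in diameter, narrower than the bottle; the shoulder slopes down from below it. Origin: centre of the underside, z up along the bottle.
- bottle_m: The second smallest of four loose brown reagent bottles with white label and round blue screw cap, standing upright on the black bench: 46 mm diameter, 82 mm tall with its cap, about 110 g (varies by a quarter). The cap, the top 26 mm, is 30 mm in diameter, narrower than the bottle; the shoulder slopes down from below it. Origin: centre of the underside, z up along the bottle.
- bottle_l: The second largest of four loose brown reagent bottles with white label and round blue screw cap, standing upright on the black bench: 56 mm diameter, 100 mm tall with its cap, about 180 g (varies by a quarter). The cap, the top 26 mm, is 36 mm in diameter, narrower than the bottle; the shoulder slopes down from below it. Origin: centre of the underside, z up along the bottle.
- bottle_xl: The largest of four loose brown reagent bottles with white label and round blue screw cap, standing upright on the black bench: 66 mm diameter, 120 mm tall with its cap, about 280 g (varies by a quarter). The cap, the top 26 mm, is 42 mm in diameter, narrower than the bottle; the shoulder slopes down from below it. Origin: centre of the underside, z up along the bottle.
- mark_a: Black round rubber pad, 76 mm diameter, 4 mm thick, grey circle in the middle; one of four fixed in a row 88 mm apart on a white ledge (fixed strip 110 x 540 x 12 mm, long side within 0.2 rad of world y); the end place on the robot's right (-y). Origin: centre of its underside, 12 mm above the bench; a bottle on it stands 4 mm higher. y along the row, x across it, away from the robot.
- mark_b: Black round rubber pad, 76 mm diameter, 4 mm thick, grey circle in the middle; one of four fixed in a row 88 mm apart on a white ledge (fixed strip 110 x 540 x 12 mm, long side within 0.2 rad of world y); second from the robot's right. Origin: centre of its underside, 12 mm above the bench; a bottle on it stands 4 mm higher. y along the row, x across it, away from the robot.
- mark_c: Black round rubber pad, 76 mm diameter, 4 mm thick, grey circle in the middle; one of four fixed in a row 88 mm apart on a white ledge (fixed strip 110 x 540 x 12 mm, long side within 0.2 rad of world y); third from the robot's right. Origin: centre of its underside, 12 mm above the bench; a bottle on it stands 4 mm higher. y along the row, x across it, away from the robot.
- mark_d: Black round rubber pad, 76 mm diameter, 4 mm thick, grey circle in the middle; one of four fixed in a row 88 mm apart on a white ledge (fixed strip 110 x 540 x 12 mm, long side within 0.2 rad of world y); the end place on the robot's left (+y). Origin: centre of its underside, 12 mm above the bench; a bottle on it stands 4 mm higher. y along the row, x across it, away from the robot.
- jar: White round plastic jar with a red lid, 62 mm diameter, 62 mm tall, loose, standing on the ledge 95 mm beyond the pad at one end of the row (either end). Not to be disturbed. Origin: centre of the underside.
- beaker: Empty glass beaker, 62 mm diameter, 66 mm tall, loose, standing on the ledge 95 mm beyond the pad at the other end of the row from the jar. Not to be disturbed. Origin: centre of the underside.
Things that resemble listed ones, but are neither listed nor needed, are in the scene too. What is shaped like the bottle_xl but orange or turquoise is not meant. What is shaped like the bottle_l but yellow is not meant.

How it is judged:
At the end, for the whole second after the job is handed in: Each bottle stands upright (within 0.1 rad) and still on its pad, released, its centre within 12 mm of its pad's centre: smallest at the jar's end, then second smallest, second largest, and the largest at the beaker's end. Jar and beaker are within 30 mm of where they started (height (world z) of bottle_s between 0.011 and 0.021 m and angle between each of bottle_s, bottle_m, bottle_l, bottle_xl's own z axis and vertical below 0.1 rad and linear speed of each of bottle_s, bottle_m, bottle_l, bottle_xl below 0.02 m/s and angular speed of each of bottle_s, bottle_m, bottle_l, bottle_xl below 0.2 rad/s and height (world z) of bottle_m between 0.011 and 0.021 m and height (world z) of bottle_l between 0.011 and 0.021 m and height (world z) of bottle_xl between 0.011 and 0.021 m and ((horizontal distance between jar and mark_a below 0.15 m and horizontal distance between bottle_s and mark_a below 0.012 m and horizontal distance between bottle_m and mark_b below 0.012 m and horizontal distance between bottle_l and mark_c below 0.012 m and horizontal distance between bottle_xl and mark_d below 0.012 m) or (horizontal distance between jar and mark_d below 0.15 m and horizontal distance between bottle_s and mark_d below 0.012 m and horizontal distance between bottle_m and mark_c below 0.012 m and horizontal distance between bottle_l and mark_b below 0.012 m and horizontal distance between bottle_xl and mark_a below 0.012 m)) and distance of each of jar, beaker from where it was at the start of the episode below 0.03 m); the robot touches nothing.
It fails at once if a bottle is knocked over (tilted more than 0.6 rad) (angle between any of bottle_s, bottle_m, bottle_l, bottle_xl's own z axis and vertical above 0.6 rad).
It fails at once if a bottle is banged down on a pad (over 60 N) (contact force between any of bottle_s, bottle_m, bottle_l, bottle_xl and mark_a above 60 N or contact force between any of bottle_s, bottle_m, bottle_l, bottle_xl and mark_b above 60 N or contact force between any of bottle_s, bottle_m, bottle_l, bottle_xl and mark_c above 60 N or contact force between any of bottle_s, bottle_m, bottle_l, bottle_xl and mark_d above 60 N).
It fails at once if the jar or the beaker is pushed more than 30 mm or tilted over 0.4 rad (distance of any of jar, beaker from where it was at the start of the episode above 0.03 m or angle between any of jar, beaker's own z axis and vertical above 0.4 rad).
It fails at once if a bottle is dropped: it falls freely, out of the fingers, by more than about 10 mm ((linear speed of bottle_s above 0.45 m/s and contact force between bottle_s and the fingers below 0.1 N) or (linear speed of bottle_m above 0.45 m/s and contact force between bottle_m and the fingers below 0.1 N) or (linear speed of bottle_l above 0.45 m/s and contact force between bottle_l and the fingers below 0.1 N) or (linear speed of bottle_xl above 0.45 m/s and contact force between bottle_xl and the fingers below 0.1 N)).
It also fails if it takes over 106 s, if anything falls off the work surface, if the arm or the gripper's body presses on something with over 40 N, if the wrist force passes 120 N, or if a joint passes its speed limit or range.

## Working session

There is one attempt and no reset: what is moved stays moved. The work goes in short steps, each a Python script; the robot and the scene stay as the last script left them, time stands still between calls to the robot, and variables do not carry over. Pictures are saved under pics/ and viewed, at most 14 in all, crops included, and the job is handed in when it is done.

```bash
mkdir -p pics
python3 - <<'E'
from station import arm,snapshot,camera_info
import cv2,numpy as np
for n in("scene","top"):
    im=snapshot(n); cv2.imwrite(f"pics/{n}0.png",im); c=camera_info(n)
    print(n,c["fx"],c["cx"],c["cy"],np.round(c["R"],3).tolist(),np.round(-np.array(c["R"]).T@c["t"],3))
print(arm.read_time(),arm.read_eef_rot(),arm.read_tool_pos())
E
```

```text
scene 464.3587557406875 291.27601255753376 209.16412030995153 [[0.819, 0.573, -0.023], [0.309, -0.475, -0.824], [-0.483, 0.668, -0.566]] [ 0.951 -0.6    0.583]
top 428.99757734077554 275.6804229838444 215.96126592087253 [[-0.018, -1.0, 0.02], [-0.995, 0.016, -0.098], [0.097, -0.022, -0.995]] [0.427 0.027 0.808]
0.1 [ 9.89446024e-01  1.44896971e-01 -1.89971991e-04 -1.18206829e-03] [ 0.18620489 -0.62221281  0.30282299]
```

View pics/scene0.png

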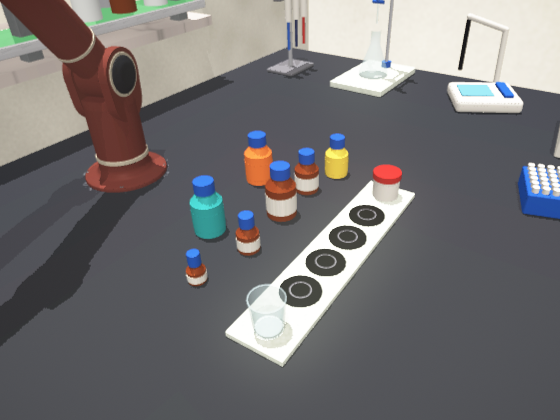

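View pics/top0.png

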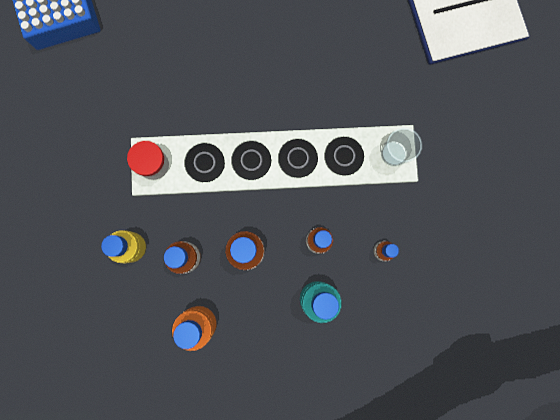

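Top view: the brown bottles, by cap pixel, are (175,258), (243,250), (323,239) and (392,251). Their sizes suggest L, XL, M and S. Orange (187,335), turquoise (325,306) and yellow (113,245) are decoys by colour. The jar's red lid is at (145,158), at the +y end, and the beaker is at (398,150), at the -y end. The pads are at about (204,162), (251,160), (298,158) and (344,156). Next I'll measure and confirm in a crop.

```bash
cat > h.py <<'E'
import cv2,numpy as np
from station import arm,snapshot,camera_info
def ray(n,uv,z):
    c=camera_info(n);R=np.array(c["R"]);t=np.array(c["t"])
    d=R.T@np.array([(uv[0]-c["cx"])/c["fx"],(uv[1]-c["cy"])/c["fy"],1]);o=-R.T@t
    return o+d*(z-o[2])/d[2]
def proj(n,X):
    c=camera_info(n);p=np.array(c["R"])@X+c["t"]
    return np.array([c["fx"]*p[0]/p[2]+c["cx"],c["fy"]*p[1]/p[2]+c["cy"]])
def blob(mask,near,r=30):
    k,l,s,ce=cv2.connectedComponentsWithStats(mask.astype(np.uint8))
    i=[j for j in range(1,k) if s[j,4]>40]; j=min(i,key=lambda j:np.hypot(*(ce[j]-near)))
    return ce[j],s[j]
E
python3 - <<'E'
from h import *
im=cv2.imread("pics/top0.png");sc=cv2.imread("pics/scene0.png")
hsv=cv2.cvtColor(im,cv2.COLOR_BGR2HSV)
blue=cv2.inRange(hsv,(100,120,120),(125,255,255))>0
B={}
for n,h,D,p in(("l",.1,.036,(175,258)),("xl",.12,.042,(243,250)),("m",.082,.03,(323,239)),("s",.064,.024,(392,251))):
    c,s=blob(blue,p)
    # bounding-box max extents; cap side slightly visible
    X=ray("top",c,h-.002);B[n]=X
    print(n,c.round(1),s,"diam mm",2e3*np.sqrt(s[4]/np.pi)*(.808-h)/429,X.round(4),"scene cap px",proj("scene",[X[0],X[1],h]).round(1))
g=cv2.cvtColor(im,cv2.COLOR_BGR2GRAY)
white=(g>170)
blk=~white
P=[]
for p in((204,162),(251,160),(298,158),(344,156)):
    # grey ring moments: dark blob filled
    m=np.zeros_like(g);cv2.circle(m,p,24,1,-1)
    dark=((g<140)&(m>0)).astype(np.uint8)
    cs,_=cv2.findContours(dark,cv2.RETR_EXTERNAL,cv2.CHAIN_APPROX_NONE);c=max(cs,key=cv2.contourArea)
    (e,ax,_)=cv2.fitEllipse(c);X=ray("top",e,.016);P.append(X);print(np.round(e,1),np.array(ax)/429*.79e3,X.round(4),proj("scene",X).round(1))
P=np.array(P);print(np.linalg.norm(np.diff(P,axis=0),axis=1))
a=cv2.resize(im[120:290,100:430],None,fx=2.4,fy=2.4,interpolation=2);cv2.imwrite("pics/c1.png",a)
o=cv2.resize(sc[120:300,170:430],None,fx=3,fy=3,interpolation=2);cv2.imwrite("pics/c2.png",o)
E
```

```text
l [174.2 256.9] [164 246  22  22 374] diam mm 36.01362399278634 [0.4316 0.1794 0.098 ] scene cap px [305.3 150.2]
xl [242.7 249.6] [230 237  26  26 531] diam mm 41.69975140438897 [0.4412 0.066  0.118 ] scene cap px [278.6 164.1]
m [322.7 238.9] [315 231  17  17 235] diam mm 29.273073215707537 [ 0.4578 -0.0681  0.08  ] scene cap px [244.6 213.2]
s [391.8 250.1] [386 244  13  14 146] diam mm 23.645425337147095 [ 0.4369 -0.1906  0.062 ] scene cap px [191.6 251.4]
[204.1 162.2] [70.42513494 72.7453343 ] [0.6078 0.142  0.016 ] [365.2 213.2]
[250.9 159.9] [70.45509543 71.83636885] [0.611  0.0546 0.016 ] [346.1 234.9]
[297.4 157.8] [69.87310325 72.13140065] [ 0.6138 -0.0331  0.016 ] [324.1 259.5]
[343.7 155.5] [69.61194472 71.88132013] [ 0.6171 -0.1207  0.016 ] [299.1 288. ]
[0.08749921 0.08767715 0.08768807]
```

View pics/c2.png

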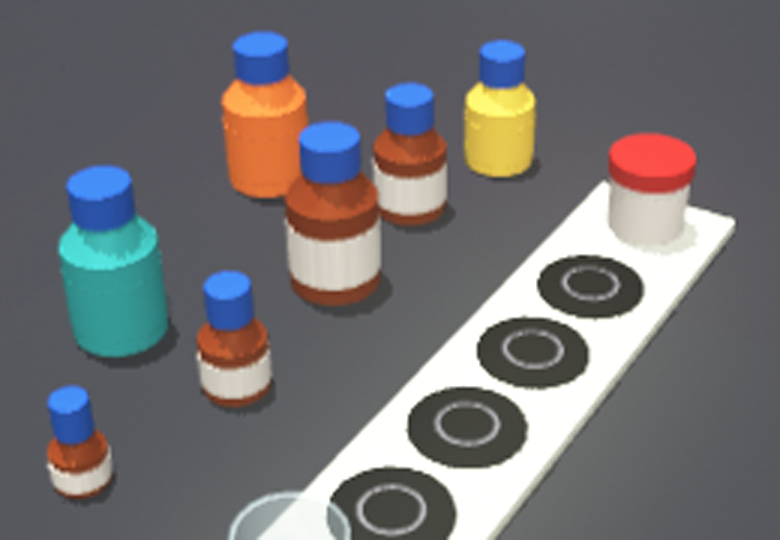

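The crop confirms the four brown bottles with white labels. In scene pixels, S is at (196,268), M at (248,234), XL at (280,192) and L at (307,172). Cap diameters of 23.6, 29.3, 36.0 and 41.7 mm match the specification, and the two cameras agree to about 3 mm, with the same bias for caps and pads. The jar is next to pad d (+y), so S goes to d, M to c, L to b and XL to a. Starting with S.

```bash
cat >> h.py <<'E'
Q=[1.,0,0,0]
B=dict(s=(.4369,-.1906,.064,.024),m=(.4578,-.0681,.082,.030),l=(.4316,.1794,.100,.036),xl=(.4412,.066,.120,.042))
P=dict(d=(.6078,.142),c=(.611,.0546),b=(.6138,-.0331),a=(.6171,-.1207))
def fz(): return np.mean([arm.read_ft_force()[2] for _ in range(3)])
def pick(n):
    x,y,h,D=B[n]; zg=h+.047
    arm.move_gripper((D+.026)/.085,40)
    arm.movep([x,y,max(zg+.06,.2)],Q)
    arm.line_to([x,y,zg+.03],.2); arm.line_to([x,y,zg],.06)
    print("at",np.round(arm.read_tool_pos(),4),"want",(x,y,round(zg,3)),"t",arm.read_time())
    arm.move_gripper(0.,40)
    w=arm.read_opening()*.085
    print("grip width",round(w,4),"force",np.round(arm.read_finger_force(),1),"F",np.round(arm.read_ft_force(),1))
    return abs(w-D)<.008
def carry(n,p):
    x,y,h,D=B[n]; zg=h+.047; X,Y=P[p]; zt=zg+.145
    arm.line_to([x,y,zg+.02],.06); arm.line_to([x,y,zt],.25)
    f=np.round(arm.read_finger_force(),1);print("lifted; finger",f,"w",round(arm.read_opening()*.085,4),"F",np.round(arm.read_ft_force(),2))
    arm.line_to([X,Y,zt],.25); arm.line_to([X,Y,zg+.036],.2); arm.line_to([X,Y,zg+.020],.05)
    arm.pause(.3); f0=fz(); z=zg+.020
    while z>zg+.011:
        z-=.001; arm.line_to([X,Y,z],.02); arm.pause(.05)
        if fz()-f0>2: break
    print("down at",np.round(arm.read_tool_pos(),4),"z-nominal mm",round((z-zg-.016)*1e3,1),"dF",round(fz()-f0,2))
    arm.move_gripper((D+.028)/.085); arm.pause(.2)
    arm.line_to([X,Y,zg+.05],.1); arm.line_to([X,Y,zt-.02],.3); print("t",arm.read_time())
E
python3 - <<'E'
from h import *
print(pick("s"))
E
```

```text
at [ 0.4369 -0.1906  0.1108] want (0.4369, -0.1906, 0.111) t 3.4833
grip width 0.0224 force 39.2 F [-0.2 -0.2  2.8]
True
```

Run:
```python
from h import *
carry("s","d")
for n in("scene","top"): cv2.imwrite(f"pics/{n}1.png",snapshot(n))
```

```text
lifted; finger 39.2 w 0.0223 F [ 0.04  0.34 -0.13]
down at [0.608  0.142  0.1275] z-nominal mm 0.0 dF 2.89
t 10.7583
```

View pics/scene1.png

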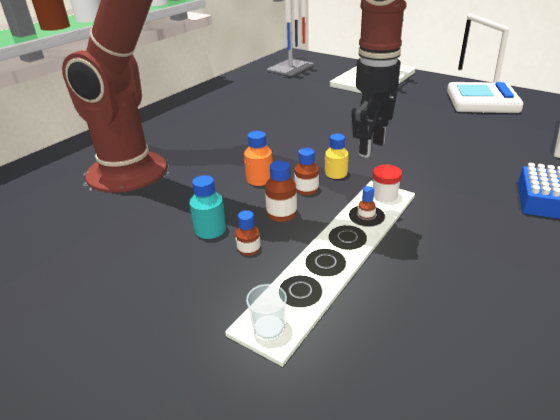

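S (366,208) stands centred on pad d beside the jar, and nothing else has moved. Carrying on with M.

```bash
sed -i 's/max(zg+.06,.2)/max(zg+.06,.25)/' h.py
python3 - <<'E'
from h import *
for n,p in(("m","c"),("l","b")):
    if not pick(n): break
    carry(n,p)
    cv2.imwrite(f"pics/scene_{n}.png",snapshot("scene"))
E
```

```text
at [ 0.4578 -0.0681  0.1288] want (0.4578, -0.0681, 0.129) t 13.3417
grip width 0.0287 force 39.4 F [-0.5 -0.   1.5]
lifted; finger 39.6 w 0.0286 F [-0.02 -0.27 -2.35]
down at [0.6112 0.0546 0.1454] z-nominal mm -0.0 dF 4.25
t 19.9
at [0.4316 0.1795 0.1468] want (0.4316, 0.1794, 0.147) t 22.2083
grip width 0.0348 force 39.8 F [-0.2 -0.6  3.5]
lifted; finger 40.1 w 0.0345 F [ 0.07  0.26 -1.59]
down at [ 0.614  -0.0332  0.1635] z-nominal mm -0.0 dF 3.53
t 29.1083
```

View pics/scene_l.png

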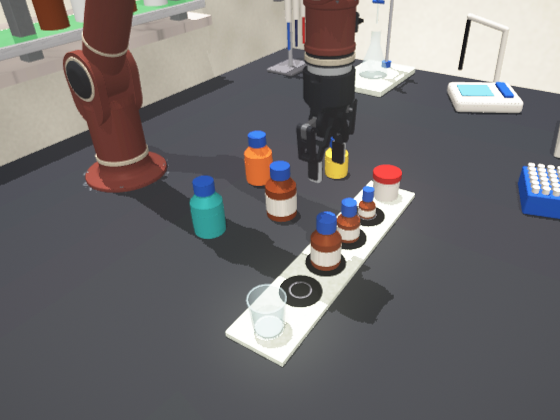

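S, M and L stand upright on their pads at (366,208), (348,225) and (326,245). XL is still at (281,195). Placing XL, then moving the arm back for a check.

Run:
```python
from h import *
if pick("xl"):
    carry("xl","a")
    arm.move_j([1.254,.615,-.013,1.423,.008,1.103,-.04])
for n in("scene","top"):cv2.imwrite(f"pics/{n}9.png",snapshot(n))
im=cv2.imread("pics/top9.png")
blue=cv2.inRange(cv2.cvtColor(im,cv2.COLOR_BGR2HSV),(100,120,120),(125,255,255))>0
for n,p in zip(("s","m","l","xl"),"dcba"):
    X=proj("top",np.array([*P[p],.014+B[n][2]]));c,_=blob(blue,X)
    q=ray("top",c,.014+B[n][2]);print(n,"err mm",np.round((q[:2]-P[p])*1e3,1))
a=cv2.imread("pics/scene9.png")[150:360,200:440];b=im[90:210,100:440]
cv2.imwrite("pics/f.png",np.vstack([cv2.resize(a,(400,350)),cv2.resize(b,(400,141))]))
print(arm.read_time())
```

```text
at [0.4413 0.066  0.1671] want (0.4412, 0.066, 0.167) t 31.2583
grip width 0.0406 force 40.2 F [ 1.  -0.8  5.3]
lifted; finger 40.9 w 0.0407 F [ 0.54  0.61 -3.04]
down at [ 0.6174 -0.1208  0.1837] z-nominal mm -0.0 dF 3.65
t 38.075
s err mm [-0.4  0.2]
m err mm [ 0.1 -0.1]
l err mm [-0.5  0.3]
xl err mm [-0.2  0.1]
40.5333
```

View pics/f.png

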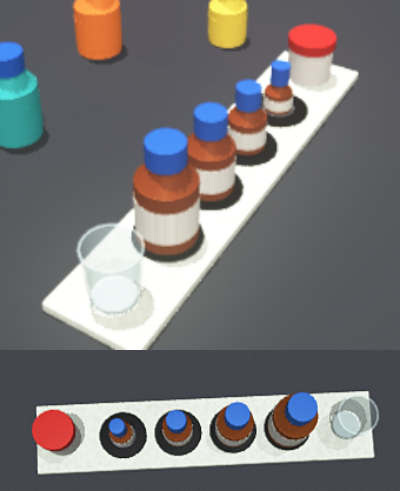

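All four stand upright and centred to within 1 mm, in order from the jar to the beaker. The jar and beaker have not moved, so I'm handing in.

```bash
python3 -c "
from station import ticket
print(ticket.finish_job())"
```

```text
the job is handed in; nothing more can be done
None
```

I handed the job in at about 41 s: the four bottles stand upright in size order, smallest by the jar and largest by the beaker, each within about 1 mm of its pad centre in the last top picture, with the jar and beaker where they were; no verdict came back.

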